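# Click-test the roller lever switch of the stone saw's guard

### The arm

A 7-joint arm with a two-finger parallel gripper is mounted at the origin on the work surface. World frame = base frame: x ahead of the robot, y to its left, z up, the work surface at z = 0. Lengths are in m, angles in rad, forces in N, time in s.
With the tool pointing down it reaches from about 0.35 to 0.9 m from the base axis. Payload 8.1 kg.
Tool frame: the origin (TCP) lies at the very end of the fingers, on their centre line; the grasp point (between the pads) lies 19 mm behind it; z points along the fingers, x is the direction in which the jaws open and shut, and the axes are right-handed (so a half turn about z gives the same grasp; the last joint's range is limited). The gripper opens to 92 mm and grips with 3 to 60 N. Pads are 19 mm wide; open, the fingers measure 130 mm over their backs; the gripper's body (75 mm by 190 mm) begins 47 mm behind the grasp point.
Start: joints at [1.195, 0.434, 0.025, 1.573, -0.012, 1.134, -0.075], TCP at [0.168, -0.602, 0.227] pointing down, gripper open.
Joint ranges: [-2.62, 2.62], [-0.44, 2.09], [-1.27, 1.32], [0.08, 2.57], [-1.32, 4.46], [0.12, 2], [-2.74, 2.74]. Speed limits (rad/s): [2.22, 2.22, 3.01, 3.01, 3.14, 3.14, 3.14].

### API

Orientations are given as a rotation vector (axis times angle).
In Python, from cell import status, viewer, arm gives the robot as it stands.
- The arm moves only by the tool jog_arm, never from a script. Its argument "commands" is text: rows parted by semicolons, each of 7 numbers parted by spaces: the closure, from -1 (fully open) to 1 (shut), then the shift along the world's x, y, z normalised to -1 to 1, where 1 is 0.3 m, then the turn, a rotation vector about the world's x, y, z normalised to -1 to 1, where 1 is 2 pi rad. In form: jaw dx dy dz wx wy wz; .... A call has exactly 5 rows; each row shifts and turns the commanded pose from where the row before left it; what a row does not reach is not made up. A row lasts 1/10 s, in which the tool goes at most 50 mm and 8.59 degrees, less where a joint would pass 70% of its speed; a pose out of reach is approached as far as the arm can. A call with a number of a shift or a turn outside -1 to 1 is refused whole. A call with a gripper value outside its range is refused whole. The fingers move at their own pace and stop on an object; "force" is the grip in N (left out, the last holds). Time passes only in rows, so rows that do not move let the fingers close, or fill a call up. It gives the time, the measured TCP pose, the force and the opening at its end, in the units of the state.
- status.observe(): the state, without advancing time (a new reading comes with each control period).
- viewer.get_image(name): name is "side" or "top"; returns a dict with "pixels" (384x512x3 uint8, red, green, blue), "z_map" (384x512 float32, m along the optical axis (not along the pixel's ray), 0 where there is no reading), "camera_matrix" (3x3 intrinsics, pixels), "R" (3x3) and "t" (3): a world point X has camera coordinates R X + t. Camera axes: x right, y down, z forward; pixel columns grow to the right and rows downward; lengths in m; the calibration is good to about 2 mm. A picture is of the moment at which its call begins.
- arm.sign_off(): hands the job in, once; it reports no verdict.
The state is a dict: "clock": time; "joints": joint angles; "dq": joint speeds; "joint_efforts": joint torques, N m; "position": TCP position; "ee_rot": TCP orientation; "force": force on the tool from outside, world axes, zero at the start; "ft_torque": the same for the moment, N m; "width": opening from 0.0 (shut) to 1.0 (fully open).
Only numpy, scipy, OpenCV 4.12 (cv2) and the standard library are available. Lean on these libraries where they do the work, as an engineer would, in place of code of your own. Each camera call takes 0.05 s, during which the arm holds its last target. There are 200 camera calls.

### The job

The guard switch for the stone saw is on the bench for testing: it is the one with a roller at the end of a long lever. Press the roller down from above just until the switch clicks, hold it there for about a second without pushing the lever into overtravel, then let it come fully up again. Do not press the other two switches, the one with a plain lever without a roller and the one with a short plunger on top.

Things in the scene. Friction and masses are not known exactly. Their poses are not given: they have to be found in the camera images.
- roller (a point): Centre of the steel roller (26 mm dia, 20 mm wide) on the guard switch: a grey box 42 x 42 mm with aluminium head, 98 mm high, bolted down on a dark steel foot. A steel lever on the head's side runs 100 mm from its pivot (85 mm up) to the roller. At rest the roller's centre is 102 mm and its top 115 mm above the bench, clear below. Its x axis points along the lever to the pivot, y along the roller's pin.
- roller_lever (a joint): Angle of that lever (rad): 0 at rest (up), +0.1 per 10 mm that the roller is pressed down. It clicks at 0.12 (12 mm down); overtravel starts at 0.30 (30 mm), hard stop at 0.45. A spring returns it; pressing the roller takes 1.5 N to start, 3.3 N at the click, 6 N where overtravel starts. No sound or lamp marks the click: go by travel or force.
- plain_lever (a joint): Angle (rad, 0 at rest, growing when pressed) of the lever of another switch of the same build and lever length, with a bare flat lever 5 mm thick and no roller. It is to be left alone.
- plunger (a joint): Travel (m, 0 at rest, growing when pressed down) of the short upright plunger, tipped with a small 18 mm roller, on top of the third switch, which has the same box but no lever; its tip is 130 mm above the bench. It is to be left alone.
Things that resemble listed ones, but are neither listed nor needed, are in the scene too. Leave any blue look-alike of the part that bears roller alone.

How it is judged:
On the way:
1. the roller lever is pressed past its click (0.12 rad) and short of overtravel (0.30 rad) for 0.5 s (value of joint roller_lever between 0.12 and 0.3 rad), for 0.5 s.
At the end, for the whole second after the job is handed in: After having been held clicked (between 0.12 and 0.30 rad) for 0.5 s, the roller lever is back up, within 0.03 rad of rest; the other two switches are unpressed (plain lever below 0.05 rad, plunger below 3 mm) (value of joint roller_lever below 0.03 rad and value of joint plain_lever below 0.05 rad and value of joint plunger below 0.003 m); the robot touches nothing.
It fails at once if the roller lever is pushed into overtravel (0.30 rad or more) (value of joint roller_lever above 0.3 rad).
It fails at once if the switch with the plain lever is pressed (0.05 rad or more) (value of joint plain_lever above 0.05 rad).
It fails at once if the switch with the plunger is pressed (3 mm or more) (value of joint plunger above 0.003 m).
It also fails if it takes over 32 s, if anything falls off the work surface, if the arm or the gripper's body presses on something with over 40 N, if the wrist force passes 120 N, or if a joint passes its speed limit or range.

## Working session

There is one attempt and no reset: what is moved stays moved. The work goes in short steps, Python scripts to look and compute and a tool call to move; the robot and the scene stay as the last step left them, time stands still between calls to the robot, and variables do not carry over. Pictures are saved under pics/ and viewed, about 8 in all and at most 12, crops included, and the job is handed in when it is done.

Besides the shell and the picture viewer there is one more tool, called after "Request:" as name(argument=value, ...), one argument or row to a line, values as JSON. jog_arm: Moves the arm, as the interface text tells. Scaled input: -1 to 1 covers 0.3 m each way for a shift and 2 pi rad each way for a turn. Its arguments: {"type":"object","properties":{"commands":{"type":"string"},"force":{"type":"number"}},"required":["commands"]}

```bash
mkdir -p pics; cat > h.py <<'E'
import numpy as np,cv2
from cell import status,viewer,arm
def grab(n):
    d=viewer.get_image(n); np.savez(f'pics/{n}.npz',**d); return d
def save(d,f,box=None,s=1):
    im=np.asarray(d['pixels'])[:,:,::-1]
    if box: a,b,c,e=box; im=im[b:e,a:c]
    cv2.imwrite(f'pics/{f}.png',cv2.resize(im,None,fx=s,fy=s,interpolation=cv2.INTER_CUBIC))
def world(d,u,v):
    z=float(d['z_map'][v,u]); c=z*np.linalg.inv(d['camera_matrix'])@[u,v,1]
    return np.asarray(d['R']).T@(c-d['t'])
E
python3 - <<'E'
from h import *
for n in('side','top'): save(grab(n),n+'1',s=1.5)
s=status.observe(); print(s)
E
```

```text
{'clock': 0.1, 'joints': array([ 1.19540606,  0.43517824,  0.02498692,  1.57398818, -0.01158358,
        1.13399267, -0.07508603]), 'dq': array([-9.23573971e-05, -1.89376590e-03,  7.61596061e-04, -3.54565555e-03,
        3.71272880e-04, -1.10135232e-03,  3.87849581e-04]), 'joint_efforts': array([ 4.25612438e-03, -6.69130683e+01,  9.89091396e-01, -3.15150261e+01,
       -6.02933415e-02,  3.73373448e-02,  7.96888571e-05]), 'position': array([ 0.16820342, -0.60147548,  0.22601505]), 'ee_rot': array([-2.50222215e+00,  1.89838597e+00,  1.91159214e-03]), 'force': array([-0.39896735, -0.15346268,  0.07155643]), 'ft_torque': array([ 0.01378384, -0.02187426,  0.03289848]), 'width': 0.999847042715325}
```

View pics/side1.png

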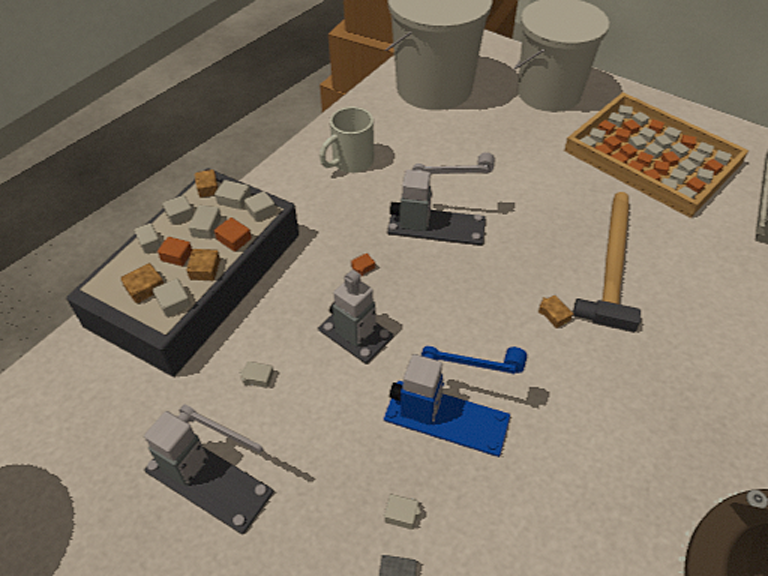

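View pics/top1.png

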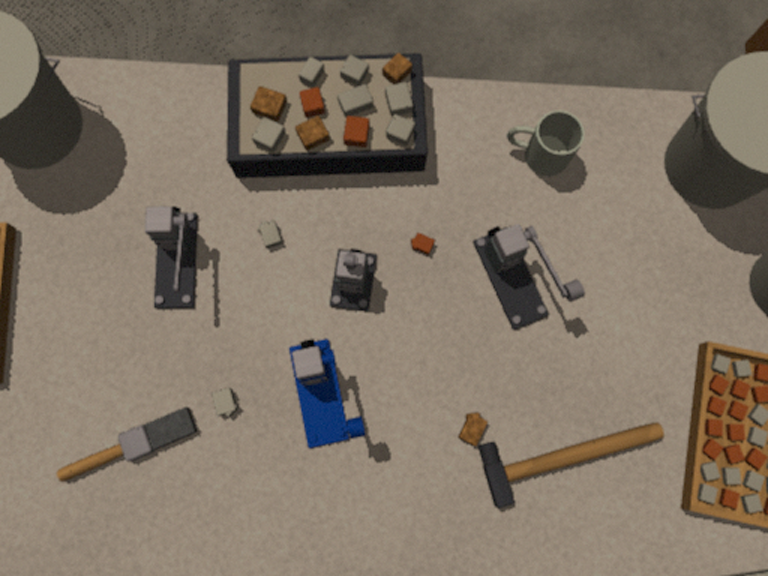

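The side picture shows four switches:
- grey with roller at about (485,160)
- plain lever at (220,430)
- plunger at (352,285)
- blue look-alike at (515,360)

In the top picture these are at (573,290), (180,250), (352,262) and (355,428). The grey one with the roller fits the description. I'll confirm it in a crop and measure.

```bash
python3 - <<'E'
from h import *
S=dict(np.load('pics/side.npz'));T=dict(np.load('pics/top.npz'))
a=S['pixels'][80:170,240:360];b=T['pixels'][140:230,300:420]
cv2.imwrite('pics/crop1.png',cv2.resize(np.vstack([a,b])[:,:,::-1],None,fx=3.3,fy=3.3,interpolation=cv2.INTER_CUBIC))
np.set_printoptions(precision=3,suppress=True)
for d,ps in((T,[(380,190),(382,193),(384,195),(354,155),(366,175),(342,162)]),(S,[(323,106),(325,108),(280,112),(278,124)])):
    for p in ps: print(p,world(d,*p))
# all high points in the top view near the switch
v,u=np.mgrid[185:203,370:392]
W=np.array([world(T,x,y) for x,y in zip(u.ravel(),v.ravel())]);m=W[:,2]>.095
print('top roller pts',W[m].mean(0),W[m].min(0),W[m].max(0),m.sum())
v,u=np.mgrid[98:116,314:334]
W=np.array([world(S,x,y) for x,y in zip(u.ravel(),v.ravel())]);m=(W[:,2]>.085)&(W[:,2]<.13)
print('side roller pts',W[m].mean(0),W[m].min(0),W[m].max(0),m.sum())
for d in(S,T): print('cam',-d['R'].T@d['t'])
E
```

```text
(380, 190) [ 0.582 -0.308  0.108]
(382, 193) [ 0.576 -0.312  0.11 ]
(384, 195) [ 0.571 -0.316  0.11 ]
(354, 155) [ 0.658 -0.258  0.093]
(366, 175) [ 0.614 -0.281  0.101]
(342, 162) [ 0.64  -0.232  0.096]
(323, 106) [ 0.576 -0.306  0.115]
(325, 108) [ 0.571 -0.308  0.11 ]
(280, 112) [ 0.656 -0.256  0.094]
(278, 124) [ 0.635 -0.216  0.098]
top roller pts [ 0.574 -0.306  0.116] [ 0.357 -0.328  0.096] [ 0.594 -0.06   1.022] 198
side roller pts [ 0.576 -0.306  0.106] [ 0.562 -0.328  0.089] [ 0.591 -0.291  0.116] 167
cam [0.245 0.42  0.787]
cam [ 0.357 -0.06   1.022]
```

View pics/crop1.png

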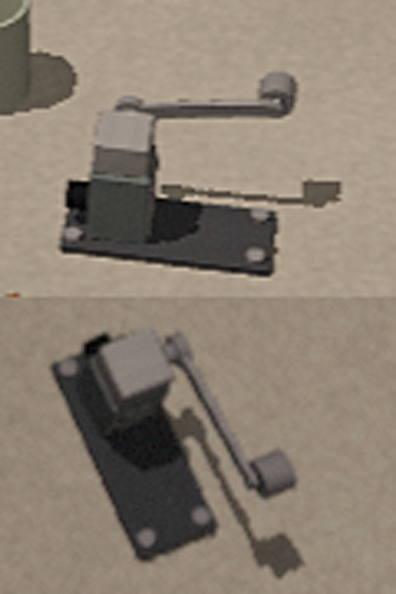

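The crop confirms it: grey body, steel lever ending in a roller. Its roller centre is at about (383,193) in top native pixels, with world position around (0.576, -0.311) and top at 0.115. Next I'll check the tall obstacles along the path.

```bash
python3 - <<'E'
from h import *
from scipy.spatial.transform import Rotation as Ro
np.set_printoptions(precision=3,suppress=True)
print(Ro.from_rotvec(status.observe()['ee_rot']).as_matrix())
H={}
for n in('side','top'):
    d=dict(np.load(f'pics/{n}.npz'));v,u=np.mgrid[:384,:512];z=d['z_map']
    ok=(z>0); P=np.stack([u[ok]*z[ok],v[ok]*z[ok],z[ok]])
    W=d['R'].T@(np.linalg.inv(d['camera_matrix'])@P-d['t'][:,None])
    m=(abs(W[0]-.5)<.5)&(W[1]<.05)&(W[1]>-.9)&(W[2]>.12)
    for p in W[:,m].T:
        k=(int(p[0]//.05),int(p[1]//.05)); H.setdefault(k,[]).append(p[2])
    if n=='top':
        m=(np.hypot(W[0]-.576,W[1]+.311)<.03)&(W[2]>.102)&(W[2]<.13); q=W[:,m]; print('roller',q.mean(1),q.max(1),q.min(1))
    else:
        m=(np.hypot(W[0]-.576,W[1]+.311)<.03)&(W[2]>.108)&(W[2]<.13); q=W[:,m]; print('roller',q.mean(1),q.max(1),q.min(1))
for k in sorted(H): 
    if len(H[k])>3: print(round(k[0]*.05,2),round(k[1]*.05,2),round(max(H[k]),3),end=' | ')
E
```

```text
[[ 0.269 -0.963 -0.001]
 [-0.963 -0.269  0.001]
 [-0.001  0.    -1.   ]]
roller [ 0.576 -0.311  0.112] [ 0.59  -0.294  0.116] [ 0.565 -0.325  0.108]
roller [ 0.576 -0.31   0.109] [ 0.597 -0.289  0.117] [ 0.562 -0.328  0.102]
0.55 -0.75 0.154 | 0.55 -0.7 0.154 | 0.55 -0.65 0.155 | 0.55 -0.05 0.133 | 0.55 0.0 0.126 | 0.6 -0.75 0.155 | 0.6 -0.7 0.155 | 0.6 -0.65 0.155 | 0.6 -0.6 0.155 | 0.6 -0.05 0.129 | 0.65 -0.75 0.154 | 0.65 -0.7 0.155 | 0.65 -0.65 0.154 | 0.7 -0.7 0.151 | 0.7 -0.6 0.184 | 0.7 -0.55 0.184 | 0.75 -0.6 0.184 | 0.75 -0.55 0.185 | 0.75 -0.5 0.185 | 0.8 -0.6 0.183 | 0.8 -0.55 0.185 | 0.8 -0.5 0.185 | 0.85 -0.6 0.183 | 0.85 -0.55 0.185 | 0.85 -0.5 0.184 | 0.9 -0.6 0.183 | 0.9 -0.55 0.182 |
```

Request:
jog_arm(
  commands="1 0.09 0.065 0 0 0 0;1 0.09 0.065 0 0 0 0;1 0.09 0.065 0 0 0 0;1 0.09 0.065 0 0 0 0;1 0.09 0.065 0 0 0 0",
  force=20,
)

```text
clock: 0.6
position: [0.3042, -0.5033, 0.2264]
ee_rot: [-2.503, 1.899, 0.001]
force: [0.8, 0.5, -0.6]
width: 0.616
```

Request:
jog_arm(
  commands="1 0.09 0.065 0 0 0 0;1 0.09 0.065 0 0 0 0;1 0.09 0.065 0 0 0 0;1 0.09 0.065 0 0 0 0;1 0.09 0.065 0 0 0 0",
)

```text
clock: 1.1
position: [0.4391, -0.4059, 0.2264]
ee_rot: [2.503, -1.899, -0.001]
force: [1.3, -0.2, -0.1]
width: 0.178
```

Request:
jog_arm(
  commands="1 0.09 0.065 0 0 0 0;1 0.09 0.065 0 0 0 0;1 0.09 0.065 0 0 0 0;1 0.09 0.065 0 0 0 0;1 0.09 0.065 0 0 0 0",
)

```text
clock: 1.6
position: [0.5741, -0.3084, 0.2263]
ee_rot: [2.502, -1.899, -0.001]
force: [0.2, -0.1, 0.5]
width: 0.004
```

Request:
jog_arm(
  commands="1 0.007 -0.009 -0.066 0 0 0;1 0 0 -0.066 0 0 0;1 0 0 -0.066 0 0 0;1 0 0 -0.066 0 0 0;1 0 0 -0.066 0 0 0",
)

```text
clock: 2.1
position: [0.5751, -0.3119, 0.1265]
ee_rot: [2.503, -1.899, -0.001]
force: [0.4, -0.3, 0.5]
width: 0.005
```

Request:
jog_arm(
  commands="1 0 0 0 0 0 0;1 0 0 0 0 0 0;1 0 0 0 0 0 0;1 0 0 0 0 0 0;1 0 0 0 0 0 0",
)

```text
clock: 2.6
position: [0.5759, -0.3123, 0.1287]
ee_rot: [-2.502, 1.899, -0.002]
force: [-0.2, 0.2, -0.3]
width: 0.002
```

```bash
python3 - <<'E'
from h import *
S=grab('side');T=grab('top')
a=S['pixels'][60:160,240:380];b=T['pixels'][140:240,300:440]
cv2.imwrite('pics/crop2.png',cv2.resize(np.vstack([a,b])[:,:,::-1],None,fx=3,fy=3,interpolation=cv2.INTER_CUBIC))
print([status.observe()[k] for k in('position','force','clock')])
E
```

```text
[array([ 0.57568161, -0.31222972,  0.12830204]), array([ 0.38409178, -0.62111694,  0.16686842]), 2.7]
```

View pics/crop2.png

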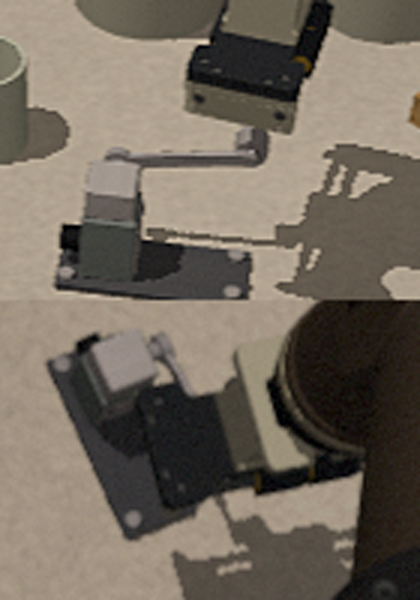

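The crop shows the gripper over the roller, but I can't make out the fingertips. I'll check this by projecting the TCP.

```bash
python3 - <<'E'
from h import *
S=dict(np.load('pics/side.npz'))
P=lambda X:(lambda c:(c[:2]/c[2]).round(1))(S['camera_matrix']@(S['R']@np.array(X)+S['t']))
for z in(.128,.147,.194): print(z,P([.5757,-.3122,z]),(P([.5757,-.3122,z])-[240,60])*3)
for p in [(322,106),(322,102),(322,98),(322,93),(310,96),(330,98),(315,90)]: print(p,world(S,*p).round(3))
save(S,'crop3',(290,60,360,125),9)
E
```

```text
0.128 [325.1 100.1] [255.3 120.3]
0.147 [326.1  93.3] [258.3  99.9]
0.194 [328.7  75.5] [266.1  46.5]
(322, 106) [ 0.579 -0.308  0.112]
(322, 102) [ 0.585 -0.318  0.114]
(322, 98) [ 0.546 -0.231  0.203]
(322, 93) [ 0.545 -0.225  0.22 ]
(310, 96) [ 0.57  -0.225  0.201]
(330, 98) [ 0.531 -0.235  0.207]
(315, 90) [ 0.558 -0.22   0.224]
```

View pics/crop3.png

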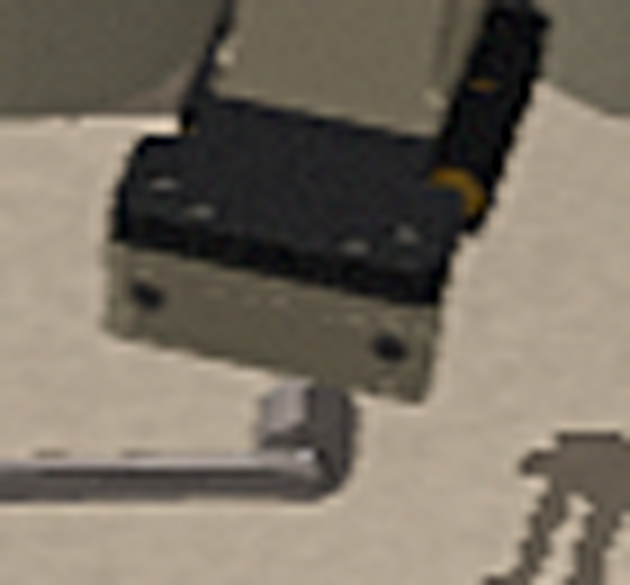

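The crop shows the body's near end hiding the fingers. The TCP projects to (325,100), right above the roller, so I'll lower slowly and watch force and travel.

Request:
jog_arm(
  commands="1 0 0 -0.01 0 0 0;1 0 0 -0.01 0 0 0;1 0 0 -0.01 0 0 0;1 0 0 -0.01 0 0 0;1 0 0 0 0 0 0",
)

```text
clock: 3.2
position: [0.5753, -0.3121, 0.1152]
ee_rot: [2.503, -1.899, -0.001]
force: [0.4, 0.2, 2.4]
width: 0.005
```

Request:
jog_arm(
  commands="1 0 0 -0.005 0 0 0;1 0 0 -0.005 0 0 0;1 0 0 -0.005 0 0 0;1 0 0 -0.005 0 0 0;1 0 0 0 0 0 0",
)

```text
clock: 3.7
position: [0.5755, -0.3121, 0.1096]
ee_rot: [2.503, -1.899, 0.0]
force: [-1.1, -0.5, 1.8]
width: 0.005
```

Request:
jog_arm(
  commands="1 0 0 -0.01 0 0 0;1 0 0 -0.01 0 0 0;1 0 0 -0.01 0 0 0;1 0 0 -0.01 0 0 0;1 0 0 0 0 0 0",
)

```text
clock: 4.2
position: [0.5754, -0.3121, 0.0974]
ee_rot: [2.503, -1.899, -0.0]
force: [-1.6, 0.4, 4.6]
width: 0.008
```

```bash
python3 - <<'E'
from h import *
S=grab('side'); s=status.observe(); print(s['position'],s['force'],s['clock'])
save(S,'crop4',(260,60,360,135),7)
E
```

```text
[ 0.57544142 -0.31216082  0.09759838] [-1.87932438  0.95969168  4.03380761] 4.25
```

View pics/crop4.png

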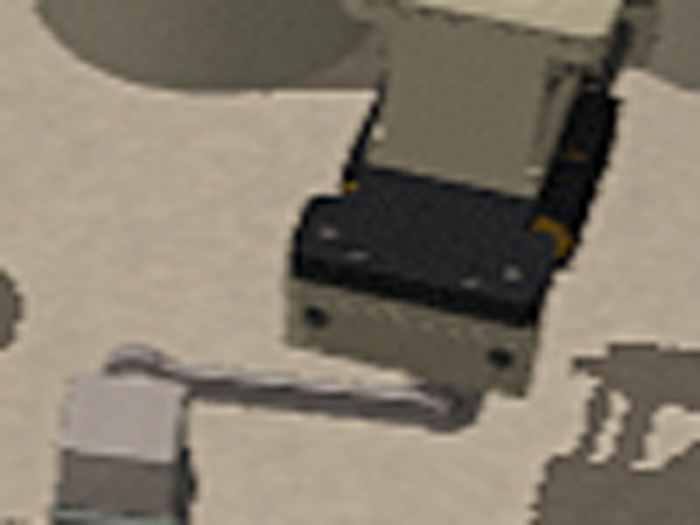

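The lever is visibly tilted down, with its roller end at about (455,405) in the crop. The travel of about 17 mm and force of about 4.3 N agree: past the click and short of overtravel. I'll hold, then release.

Request:
jog_arm(
  commands="1 0 0 0 0 0 0;1 0 0 0 0 0 0;1 0 0 0 0 0 0;1 0 0 0 0 0 0;1 0 0 0 0 0 0",
)

```text
clock: 4.75
position: [0.5755, -0.3121, 0.0978]
ee_rot: [-2.503, 1.899, -0.0]
force: [-1.2, 0.8, 3.8]
width: 0.011
```

Request:
jog_arm(
  commands="1 0 0 0 0 0 0;1 0 0 0 0 0 0;1 0 0 0 0 0 0;1 0 0 0 0 0 0;1 0 0 0 0 0 0",
)

```text
clock: 5.25
position: [0.5755, -0.3121, 0.0978]
ee_rot: [2.503, -1.899, 0.0]
force: [-0.4, 1.2, 3.6]
width: 0.005
```

Request:
jog_arm(
  commands="1 0 0 0.015 0 0 0;1 0 0 0.02 0 0 0;1 0 0 0.02 0 0 0;1 0 0 0.02 0 0 0;1 0 0 0.02 0 0 0",
)

```text
clock: 5.75
position: [0.5753, -0.3121, 0.1266]
ee_rot: [2.503, -1.899, -0.0]
force: [-0.3, 0.7, 0.0]
width: 0.002
```

Request:
jog_arm(
  commands="1 0 0 0.06 0 0 0;1 0 0 0.06 0 0 0;1 0 0 0.06 0 0 0;1 0 0 0.06 0 0 0;1 0 0 0.06 0 0 0",
)

```text
clock: 6.25
position: [0.5752, -0.3121, 0.2172]
ee_rot: [2.503, -1.899, -0.0]
force: [-0.2, 0.5, -0.1]
width: 0.001
```

Request:
jog_arm(
  commands="1 0 0 0 0 0 0;1 0 0 0 0 0 0;1 0 0 0 0 0 0;1 0 0 0 0 0 0;1 0 0 0 0 0 0",
)

```text
clock: 6.75
position: [0.5751, -0.312, 0.2154]
ee_rot: [2.503, -1.899, -0.002]
force: [-0.6, -1.1, 0.6]
width: 0.004
```

```bash
python3 - <<'E'
from h import *
S=grab('side'); s=status.observe(); print(s['position'],s['force'],s['clock'])
v,u=np.mgrid[98:116,314:334]
W=np.array([world(S,x,y) for x,y in zip(u.ravel(),v.ravel())]);m=(W[:,2]>.085)&(W[:,2]<.13)
print(W[m].mean(0),W[m].max(0),m.sum())
save(S,'end',s=1.5)
E
```

```text
[ 0.57520658 -0.31198122  0.21562011] [-0.4489802   0.49781517 -0.38804902] 6.8
[ 0.57597871 -0.30619938  0.10624352] [ 0.59109646 -0.29092648  0.11615355] 168
```

View pics/end.png

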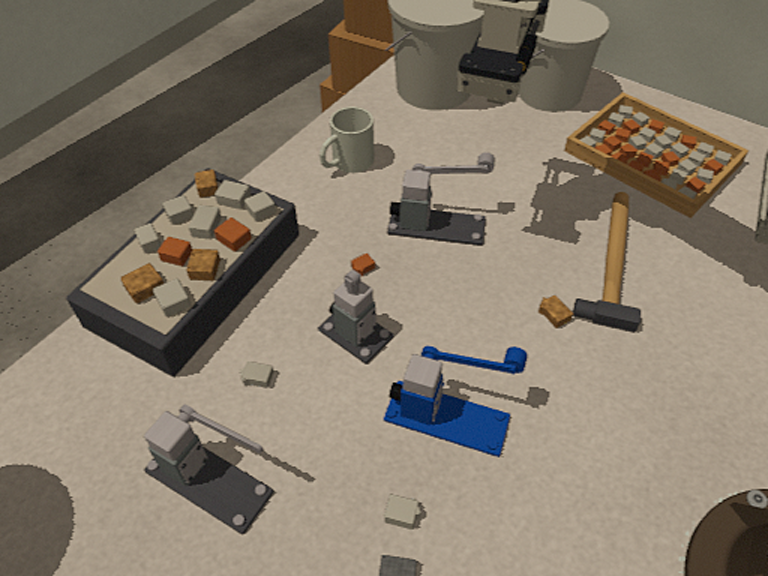

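The roller is back at (485,160) as at the start, the other switches look unchanged, and the arm is clear above.

```bash
python3 -c "
from cell import arm; print(arm.sign_off())"
```

```text
the job is handed in; nothing more can be done
None
```

I pressed the grey guard switch's roller from above with the shut fingertips, held it for about a second, released it and handed the job in; no verdict was reported.

- **Press:** the roller went down about 17 mm (fingertips at z = 0.0976 m against a 0.115 m roller top). The upward force during the hold was 3.6–4.6 N. Both put the lever at about 0.17 rad, past the click at 0.12 and short of overtravel at 0.30.
- **After release:** the roller's measured position matches the one before the press to within 1 mm. The arm stands about 100 mm above it, with only noise in the force reading.
- **Other switches:** I never went near the plain-lever, plunger or blue switches, and they look unchanged in the final picture.
- **Doubtful check:** the fingertips were hidden in both cameras during the press. I confirmed their position over the roller by projecting the tool point, by the contact force and by the visibly tilted lever.

The robot's clock stood at about 6.8 s of the 32 s allowed. No check failed or disagreed.

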